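# Turn a slide carrier face up onto the scanner stage with a lifter

### The job

The black slide carrier lies face down on the bench in front of the low aluminium scanner stage. Pick up the flat steel lifter by its upright grip, slide its blade under the carrier's edge that is away from the stage, and tilt the carrier up and over so that it lies flat and face up on the stage; the gripper and arm themselves must not touch the carrier. Then set the lifter down flat on the bench, clear of the carrier, let go of it, and leave everything else where it is.

Things in the scene. Friction and masses are not known exactly. Their poses are not given: they have to be found in the camera images.
- carrier: Slide carrier, black plastic, 100 g: plate 80 (x) by 100 (y) by 5 mm. Its face has a raised bed 54 (x) by 80 (y) by 7 mm holding two glass slides; its back is plain. Starts face down on the bed, back up, x towards the stage within 7 degrees, 4 to 22 mm of free bench between them; slides when pushed. Origin: centre of the bed's outer surface; z from face to back (up at start, down when face up).
- carrier_edge (a point): Middle of the carrier's 100 mm edge that is away from the stage at the start, on the underside of the overhanging plate: 40 mm from the carrier's centre (its x = -40 mm), 7 mm above the bench. Under this edge is an open gap 7 mm high and 13 mm deep, up to the side of the bed; the opposite edge, next to the stage, overhangs likewise.
- stage: Scanner stage, fixed: aluminium platform 110 mm deep (x), 130 mm wide (y), top 10 mm above the bench; its upright front edge can stop the carrier's edge as it pivots. Origin: middle of the front edge, at bench level; x points over the platform, away from the carrier's start; z up. A lip 6 mm higher than the platform closes the far end (x 110 to 118 mm), a small black block behind it.
- lifter: Lifter, 130 g: flat steel blade 105 mm long (x from -20 to +85 mm), 56 mm wide (y), 2.5 mm thick; on it stands an upright black plastic grip, 28 mm (x) by 14 mm (y), top 75 mm above the blade's underside. Lies blade flat on the bench, grip upright. Origin: on the blade's underside below the grip's centre; x along the blade to its free front edge, z up along the grip.
- lifter_tip (a point): Middle of the front edge of the lifter's blade, on its underside, 85 mm ahead of the lifter's origin.
- lifter_grip (a point): A good place to grip the lifter: on the axis of the upright grip, 55 mm above the blade's underside; pinch the 14 mm faces (across the lifter's y).
- jar_a: Bystander: closed specimen jar, clear with white cap, 50 mm diameter, 58 mm high, upright; origin under its centre.
- jar_b: Bystander: closed specimen jar like the other, with a paper label; 50 mm diameter, 58 mm high; origin under its centre.
- cap_a: Bystander: loose white screw cap, 28 mm diameter, 16 mm high, lying beside the stage or the carrier; origin under its centre.
- cap_b: Bystander: another such cap, 28 mm diameter, 16 mm high; origin under its centre.
- tweezers: Bystander: flat steel tweezers, 125 mm long (x), 16 mm wide, 8 mm high; origin under their middle.
- timer: Bystander: white bench timer, 60 by 70 by 18 mm, lying flat; origin under its centre.
- slide_box: Bystander: closed grey slide box, 85 by 100 by 30 mm; origin under its centre.
There are look-alikes about, which are no part of the job. What is shaped like the lifter but red or turquoise is not meant.

How it is judged:
By the outcome, as a careful person would: the job done as asked, in the order asked, and still so for the second after the job is handed in, with the robot touching nothing.
It also fails if it takes over 51 s, if anything falls off the work surface, if the arm or the gripper's body presses on something with over 40 N, if the wrist force passes 120 N, or if a joint passes its speed limit or range.

### The arm

A 7-joint arm with a two-finger parallel gripper is mounted at the origin on the work surface. World frame = base frame: x ahead of the robot, y to its left, z up, the work surface at z = 0. Lengths are in m, angles in rad, forces in N, time in s.
With the tool pointing down it reaches from about 0.4 to 0.85 m from the base axis. Payload 10.4 kg.
Tool frame: the origin (TCP) lies between the finger pads; the fingertips stand 11 mm ahead of it and the grasp point (between the pads) lies 8 mm behind it (manip.tip_extent is the distance from the TCP to the fingertips, in m); z points along the fingers, y is the line along which they close (so a half turn about z gives the same grasp; the last joint's range is limited). The gripper opens to 87 mm and grips with 3 to 60 N. Pads are 19 mm wide; open, the fingers measure 117 mm over their backs; the gripper's body (75 mm by 190 mm) begins 51 mm behind the grasp point.
Start: joints at [1.084, 0.332, -0.065, 1.46, 0.022, 1.35, -0.088], TCP at [0.28, -0.559, 0.234] pointing down, gripper open.
Joint ranges: [-2.6, 2.6], [-0.5, 2.12], [-1.47, 1.34], [0.16, 2.42], [-1.27, 4.41], [0.06, 2.06], [-2.6, 2.6]. Speed limits (rad/s): [2.22, 2.22, 2.79, 2.79, 3.14, 3.14, 3.14].

### API

Orientations are given as a unit quaternion [w, x, y, z].
In Python, from rig import manip gives the robot as it stands.
- The arm moves only by the tool apply_moves, never from a script. Its arguments are lists of equal length, an entry for each row: "linear": the shift along the tool's x, y, z in cm, a list of three; "turn": the turn about the tool's z in degrees. In form: {"linear": [[x, y, z], ...], "turn": [turn, ...]}. A call has exactly 5 rows; each row shifts and turns the commanded pose from where the row before left it, along the tool's axes as they then stand; what a row does not reach is not made up. A row lasts 1/10 s, in which the tool goes at most 50 mm and 8.59 degrees, less where a joint would pass 70% of its speed; a pose out of reach is approached as far as the arm can. A call with a gripper value outside its range is refused whole. "fingers" is the opening, from 0 (shut) to 1 (fully open), set as the call begins (left out, the last holds). The fingers move at their own pace and stop on an object; the grip force is fixed at half the most. Time passes only in rows, so rows that do not move let the fingers close, or fill a call up. It gives the time, the measured TCP pose, the force, the opening and the grip force at its end, in the units of the state.
- manip.get_state(): the state, without advancing time (a new reading comes with each control period).
- manip.get_image(name): name is "scene" or "side" or "wrist"; returns the picture (384x512x3 uint8, blue, green, red); there is no depth.
- manip.camera_info(name): a dict with "vertical_fov" (degrees; the focal length in pixels is half the picture's height over the tangent of half this angle, whatever the lens; pixels are square), "cx", "cy" (the principal point, pixels), "dist" ([k1, k2, p1, p2, k3] as OpenCV has them; the pictures are not rectified), "eye" and "attitude" of the camera in the world; the wrist camera has in their place "tool_from_camera" (4x4, takes a point from camera to tool coordinates, whose origin is the TCP and whose axes are the flange's). Camera axes: x right, y down, z forward; pixel columns grow to the right and rows downward; lengths in m; the calibration is good to about 2 mm. A picture is of the moment at which its call begins: read the wrist's pose just before it. camera_info takes no time and is no camera call.
- manip.finish_job(): hands the job in; it is judged then, once.
Trained networks look in the newest picture that a camera, given by its name, has taken for a name from the list of things; names that differ only in an ending like _2 or _b are one class to them, and where a whole thing is asked for, a point or a joint stands for the part that bears it (a point fixed in the world has none). Each returns a list of dicts, best first, with "confidence" (0 to 1); they miss things now and then, are a little off and sometimes report something else, mostly with a low value. They report only what shows in the picture. A call takes as long as a camera call. They do not tell look-alikes from the thing itself.
- manip.trace(camera, thing): "pixels" (384x512 bool, what is visible of it) and "box" ([left, top, right, bottom] in pixels, round what is visible of it).
- manip.pinpoint(camera, thing): "xy" ([column, row] in pixels: a listed point, or the origin of a listed thing).
The state is a dict: "clock": time; "joint_pos": joint angles; "dq": joint speeds; "tau": joint torques, N m; "ee_pos": TCP position; "tcp_rot": TCP orientation; "force": force on the tool from outside, world axes, zero at the start; "ft_torque": the same for the moment, N m; "grip_width": finger opening in m; "gripper_force": force on a finger pad.
Only numpy, scipy, OpenCV 4.12 (cv2) and the standard library are available. Lean on these libraries where they do the work, as an engineer would, in place of code of your own. Each camera call takes 0.05 s, during which the arm holds its last target. There are 200 camera calls.

## Working session

There is one attempt and no reset: what is moved stays moved. The work goes in short steps, Python scripts to look and compute and a tool call to move; the robot and the scene stay as the last step left them, time stands still between calls to the robot, and variables do not carry over. Pictures are saved under pics/ and viewed, at most 10 in all, crops included, and the job is handed in when it is done.

Besides the shell and the picture viewer there is one more tool, called after "Call:" by a JSON object that holds its "name" and its "arguments". apply_moves: Moves the arm, as the interface text tells. Its arguments: {"type":"object","properties":{"linear":{"type":"array","items":{"type":"array","items":{"type":"number"}}},"turn":{"type":"array","items":{"type":"number"}},"fingers":{"type":"number"}},"required":["linear","turn"]}

```bash
mkdir -p pics
cat > h.py <<'E'
import numpy as np, cv2
from scipy.spatial.transform import Rotation as R
from rig import manip
def cam(n, st=None):
    i=manip.camera_info(n); f=192/np.tan(np.radians(i['vertical_fov'])/2)
    K=np.array([[f,0,i['cx']],[0,f,i['cy']],[0,0,1.]]); d=np.array(i['dist'],float)
    if 'tool_from_camera' in i:
        st=st or manip.get_state(); T=np.eye(4); q=np.array(st['tcp_rot'])
        T[:3,:3]=R.from_quat(q[[1,2,3,0]]).as_matrix(); T[:3,3]=st['ee_pos']; T=T@np.array(i['tool_from_camera'])
    else:
        T=np.eye(4); a=np.array(i['attitude']); T[:3,3]=i['eye']
        T[:3,:3]=a if a.shape==(3,3) else R.from_quat(a[[1,2,3,0]]).as_matrix()
    return K,d,T
def ray(c,uv):
    K,d,T=c; p=cv2.undistortPoints(np.array([[uv]],float),K,d)[0,0]
    return T[:3,3],T[:3,:3]@np.array([p[0],p[1],1.])
def atz(c,uv,z=0.):
    o,v=ray(c,uv); return o+v*(z-o[2])/v[2]
def tri(rs):
    A=0;b=0
    for o,v in rs:
        v=v/np.linalg.norm(v);P=np.eye(3)-np.outer(v,v);A=A+P;b=b+P@o
    return np.linalg.solve(A,b)
def proj(c,X):
    K,d,T=c;Ti=np.linalg.inv(T); return cv2.projectPoints(np.atleast_2d(X).astype(float),cv2.Rodrigues(Ti[:3,:3])[0],Ti[:3,3],K,d)[0][:,0]
E
python3 - <<'E'
from h import *
np.set_printoptions(precision=3,suppress=True)
for n in ['scene','side','wrist']:
    i=manip.camera_info(n); print(n,{k:np.round(v,3).tolist() for k,v in i.items()})
    im=manip.get_image(n); cv2.imwrite(f'pics/{n}0.png',im)
    for t in ['carrier','carrier_edge','stage','lifter','lifter_tip','lifter_grip','jar_a','cap_a','tweezers','timer','slide_box']:
        c=cam(n); print(n,t,[(np.round(r['xy']).tolist(),round(r['confidence'],2),atz(c,r['xy']).round(3)[:2].tolist()) for r in manip.pinpoint(n,t)])
print(manip.get_state())
a=cv2.imread('pics/scene0.png');b=cv2.imread('pics/side0.png');cv2.imwrite('pics/both.png',np.hstack([a,b])[:, :])
E
```

```text
scene {'vertical_fov': 47.361, 'cx': 260.399, 'cy': 196.282, 'dist': [-0.013, 0.0, 0.0, 0.0, 0.0], 'eye': [1.456, -0.008, 0.897], 'attitude': [-0.296, 0.657, 0.632, -0.286]}
scene carrier [([370.0, 218.0], 0.53, [0.55, 0.346])]
scene carrier_edge [([248.0, 208.0], 0.86, [0.491, -0.01]), ([125.0, 199.0], 0.58, [0.437, -0.388])]
scene stage [([219.0, 218.0], 0.69, [0.531, -0.096])]
scene lifter [([363.0, 233.0], 0.95, [0.611, 0.312]), ([412.0, 190.0], 0.85, [0.43, 0.509]), ([415.0, 223.0], 0.78, [0.575, 0.472]), ([350.0, 165.0], 0.68, [0.294, 0.337])]
scene lifter_tip [([372.0, 174.0], 0.86, [0.343, 0.401]), ([334.0, 225.0], 0.75, [0.575, 0.237]), ([382.0, 188.0], 0.72, [0.416, 0.416]), ([394.0, 236.0], 0.63, [0.623, 0.397]), ([109.0, 253.0], 0.33, [0.655, -0.388])]
scene lifter_grip [([370.0, 215.0], 0.87, [0.538, 0.348]), ([352.0, 152.0], 0.75, [0.221, 0.357]), ([415.0, 172.0], 0.66, [0.341, 0.545]), ([420.0, 210.0], 0.58, [0.524, 0.504])]
scene jar_a [([352.0, 194.0], 0.58, [0.439, 0.315]), ([340.0, 281.0], 0.56, [0.774, 0.219])]
scene cap_a [([193.0, 199.0], 0.44, [0.445, -0.177]),
[... 1940 characters left out ...]
151], [0.0, 0.0, 0.0, 1.0]]}
wrist carrier []
wrist carrier_edge []
wrist stage []
wrist lifter []
wrist lifter_tip []
wrist lifter_grip []
wrist jar_a []
wrist cap_a []
wrist tweezers []
wrist timer []
wrist slide_box []
{'clock': 1.8, 'joint_pos': array([ 1.084,  0.332, -0.065,  1.46 ,  0.022,  1.35 , -0.088]), 'dq': array([ 0.001,  0.001, -0.   , -0.001,  0.001,  0.001,  0.   ]), 'tau': array([ -0.   , -62.303,   0.024, -39.011,  -0.061,   0.032,  -0.   ]), 'ee_pos': array([ 0.28 , -0.559,  0.234]), 'tcp_rot': array([0.   , 0.973, 0.23 , 0.   ]), 'force': array([ 1.005, -0.454,  0.075]), 'ft_torque': array([ 0.031, -0.021,  0.044]), 'gripper_force': 0.0, 'grip_width': 0.08712699814478038}
```

View pics/scene0.png

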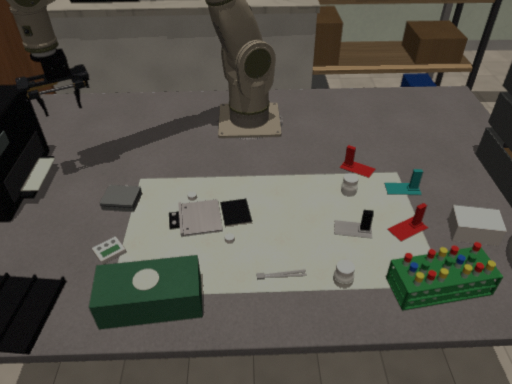

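View pics/side0.png

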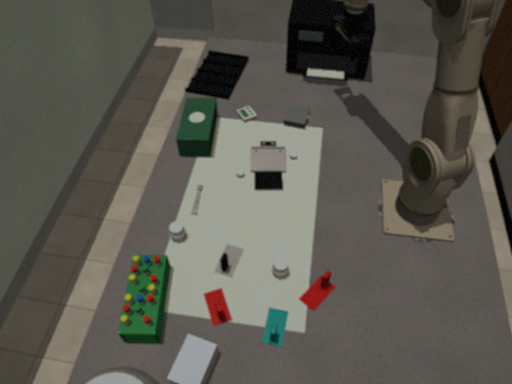

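The lifter I want is the steel blade with the black grip: scene (367,222), side (226,262). Three things could be taken for it:
- the red one at scene (355,163)
- the turquoise one at scene (405,188)
- the red one at scene (412,222)

The carrier is at scene (236,212) and the stage at (201,217). I'm going above the lifter now and will check the choice in the wrist view.

Call:
{"name": "apply_moves", "arguments": {"linear": [[3.64,-3.4,0],[4.05,-2.9,0],[4.4,-2.3,0],[4.7,-1.65,0],[4.85,-1.0,0]], "turn": [-8,-8,-8,-8,-8], "fingers": 1}}

```text
clock: 2.3
ee_pos: [0.365, -0.3234, 0.2338]
tcp_rot: [0.0, 0.834, 0.551, -0.0]
force: [0.6, -1.1, 0.8]
grip_width: 0.0871
gripper_force: 0.0
```

Call:
{"name": "apply_moves", "arguments": {"linear": [[4.95,-0.3,0],[4.95,0.4,0],[4.95,0.4,0],[4.95,0.4,0],[4.95,0.4,0]], "turn": [-8,0,0,0,0]}}

```text
clock: 2.8
ee_pos: [0.4499, -0.0902, 0.234]
tcp_rot: [0.001, 0.796, 0.606, 0.0]
force: [1.6, -0.8, 0.5]
grip_width: 0.0872
gripper_force: 0.0
```

Call:
{"name": "apply_moves", "arguments": {"linear": [[4.95,0.4,0],[4.95,0.4,0],[4.95,0.4,0],[4.95,0.4,0],[4.95,0.4,0]], "turn": [0,0,0,0,0]}}

```text
clock: 3.3
ee_pos: [0.5353, 0.1428, 0.2339]
tcp_rot: [0.0, 0.796, 0.605, 0.0]
force: [1.7, -0.9, -0.2]
grip_width: 0.0869
gripper_force: 0.0
```

Call:
{"name": "apply_moves", "arguments": {"linear": [[4.95,0.4,0],[4.95,0.4,0],[4.95,0.4,0],[3.2,0.1,0],[0,0,0]], "turn": [0,0,0,0,0]}}

```text
clock: 3.8
ee_pos: [0.5939, 0.3171, 0.2324]
tcp_rot: [-0.002, 0.794, 0.608, -0.0]
force: [-0.7, 0.3, 0.1]
grip_width: 0.0868
gripper_force: 0.0
```

Run:
```python
from h import *
np.set_printoptions(precision=4,suppress=True)
st=manip.get_state(); print(st['ee_pos'],st['tcp_rot'])
im=manip.get_image('wrist'); cv2.imwrite('pics/w1.png',im); c=cam('wrist',st)
for t,z in [('lifter',0),('lifter_tip',0),('lifter_grip',.055)]:
    print(t,[(np.round(r['xy']).tolist(),round(r['confidence'],2),atz(c,r['xy'],z).round(4)) for r in manip.pinpoint('wrist',t)])
for r in manip.trace('wrist','lifter'): print(r['box'],r['confidence'])
```

```text
[0.5939 0.3171 0.2324] [-0.0018  0.7938  0.6081 -0.0001]
lifter [([258.0, 168.0], 0.75, array([0.5997, 0.3127, 0.    ])), ([209.0, 40.0], 0.7, array([0.5838, 0.467 , 0.    ])), ([62.0, 44.0], 0.7, array([0.4233, 0.5052, 0.    ])), ([133.0, 214.0], 0.29, array([0.4289, 0.2965, 0.    ]))]
lifter_tip [([263.0, 231.0], 0.97, array([0.5841, 0.2306, 0.    ])), ([40.0, 157.0], 0.95, array([0.3457, 0.3946, 0.    ])), ([258.0, 96.0], 0.88, array([0.6213, 0.3949, 0.    ])), ([88.0, 121.0], 0.8, array([0.418 , 0.4194, 0.    ]))]
lifter_grip [([27.0, 26.0], 0.89, array([0.4258, 0.5094, 0.055 ])), ([197.0, 22.0], 0.72, array([0.5808, 0.473 , 0.055 ])), ([254.0, 175.0], 0.6, array([0.595 , 0.3167, 0.055 ]))]
[0.0, 8.5, 112.0, 123.8] 0.86
[181.9, 8.2, 279.1, 111.8] 0.84
[0.0, 149.8, 63.7, 217.4] 0.74
[231.2, 152.0, 285.3, 234.2] 0.65
```

View pics/w1.png

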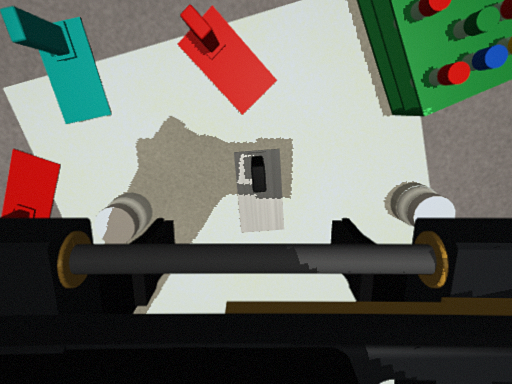

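The wrist picture shows the steel blade with the black grip at (259,174) and its tip at (263,231). The two red ones are at (225,55) and (30,185) and the turquoise one at (70,65), so the choice is right. The image columns hold the grip well clear of both jars (125,215) and (420,205).

Run:
```python
from h import *
np.set_printoptions(precision=4,suppress=True)
im=cv2.imread('pics/w1.png'); cv2.imwrite('pics/w1c.png',cv2.resize(im[140:245,215:305],None,fx=6,fy=5.6,interpolation=cv2.INTER_CUBIC))
```

```text
(no output)
```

View pics/w1c.png

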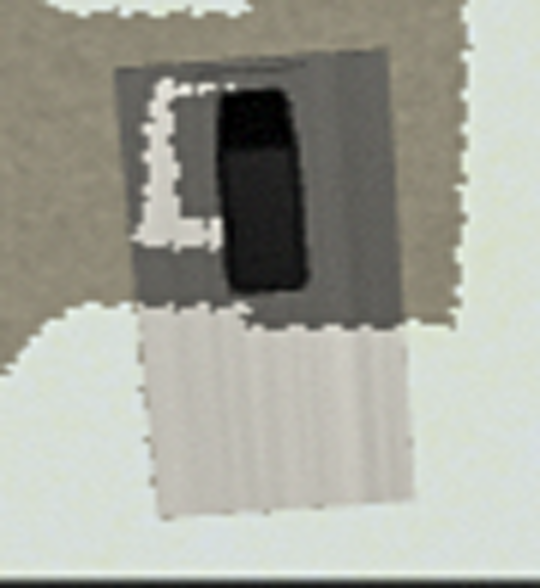

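The close crop confirms a steel blade with a black grip. Its corners are at crop (115,70), (388,48), (413,498) and (160,518).

```bash
cat >> h.py <<'E'
def heading(st):
    q=np.array(st['tcp_rot']); m=R.from_quat(q[[1,2,3,0]]).as_matrix(); return np.degrees(np.arctan2(m[1,0],m[0,0])),m
def totool(st,target):
    return heading(st)[1].T@(np.array(target)-st['ee_pos'])*100
E
python3 - <<'E'
from h import *
np.set_printoptions(precision=4,suppress=True)
st=manip.get_state(); c=cam('wrist',st)
P=[atz(c,(215+u/6,140+v/5.6),.0025)[:2] for u,v in [(115,70),(388,48),(413,498),(160,518)]]
print(np.array(P)); TL,TR,BR,BL=P
b=(TL+TR)/2; t=(BL+BR)/2; d=t-b; print('len',np.linalg.norm(d),'wid',np.linalg.norm(TR-TL),np.linalg.norm(BR-BL))
h=np.degrees(np.arctan2(-d[1],-d[0])); d/=np.linalg.norm(d); o=(b+t)/2-d*.0325; print('back heading',h,'origin',o,'tool heading',heading(st)[0], 'shift', totool(st,[*o,.055-.008]))
# side/scene refine: grip
ss=[('scene',(363,233)),('side',(228,268))]
cs=[(n,cam(n)) for n in('scene','side')]
print('tip tri',tri([ray(cs[0][1],(334,225)),ray(cs[1][1],(236,244))]),'grip tri',tri([ray(cs[0][1],(370,215)),ray(cs[1][1],(223,261))]))
E
```

```text
[[0.5788 0.3314]
 [0.6337 0.3212]
 [0.6131 0.2181]
 [0.5587 0.2281]]
len 0.10518319272260451 wid 0.055841252398646596 0.05533059531371732
back heading 78.85090918762347 origin [0.6023 0.3066] tool heading 74.4672512163856 shift [-0.1515  0.7197 18.6781]
tip tri [0.5819 0.2325 0.0101] grip tri [0.5999 0.3248 0.0618]
```

Call:
{"name": "apply_moves", "arguments": {"linear": [[-0.15,0.7,4],[0,0,4.5],[0,0,4.5],[0,0,4],[0,0,1.65]], "turn": [0,-4.4,0,0,0], "fingers": 1}}

```text
clock: 4.55
ee_pos: [0.6004, 0.3054, 0.0434]
tcp_rot: [0.0, 0.772, 0.635, -0.002]
force: [-0.0, -0.2, 0.3]
grip_width: 0.0868
gripper_force: 0.0
```

Call:
{"name": "apply_moves", "arguments": {"linear": [[0,0,0],[0,0,0],[0,0,0],[0,0,0],[0,0,0]], "turn": [0,0,0,0,0], "fingers": 0}}

```text
clock: 5.05
ee_pos: [0.6021, 0.3087, 0.0483]
tcp_rot: [0.0, 0.772, 0.636, 0.001]
force: [0.2, -0.3, 0.5]
grip_width: 0.0549
gripper_force: 0.0
```

Run:
```python
from h import *
np.set_printoptions(precision=4,suppress=True)
st=manip.get_state();print(st['ee_pos'],heading(st)[0],st['grip_width'],st['gripper_force'],st['force'],st['clock'])
```

```text
[0.6021 0.3087 0.0483] 78.97073216502777 0.05491833897592679 0.0 [ 0.2461 -0.2653  0.5185] 5.05
```

Call:
{"name": "apply_moves", "arguments": {"linear": [[0,0,0],[0,0,0],[0,0,0],[0,0,0],[0,0,0]], "turn": [0,0,0,0,0]}}

```text
clock: 5.55
ee_pos: [0.6013, 0.3085, 0.047]
tcp_rot: [-0.0, 0.772, 0.636, -0.0]
force: [-0.4, 0.3, 0.2]
grip_width: 0.0149
gripper_force: 0.2
```

Call:
{"name": "apply_moves", "arguments": {"linear": [[0,0,0],[0,0,0],[0,0,0],[0,0,0],[0,0,0]], "turn": [0,0,0,0,0]}}

```text
clock: 6.05
ee_pos: [0.6016, 0.3082, 0.0469]
tcp_rot: [0.0, 0.772, 0.636, -0.0]
force: [-0.2, 0.2, -2.1]
grip_width: 0.0135
gripper_force: 29.9
```

Call:
{"name": "apply_moves", "arguments": {"linear": [[0,0,-2],[0,0,-4],[0,0,-4.5],[0,0,-4.5],[-2,0,-4.5]], "turn": [0,0,0,0,0]}}

```text
clock: 6.55
ee_pos: [0.5966, 0.291, 0.2437]
tcp_rot: [-0.001, 0.771, 0.637, 0.0]
force: [0.7, -0.2, -0.9]
grip_width: 0.0134
gripper_force: 29.9
```

Call:
{"name": "apply_moves", "arguments": {"linear": [[-4.5,0,-0.8],[-4.5,0,0],[-4.5,0,0],[-4.5,0,0],[-4.5,0,0]], "turn": [0,0,0,0,0]}}

```text
clock: 7.05
ee_pos: [0.5541, 0.066, 0.2501]
tcp_rot: [0.0, 0.772, 0.636, -0.0]
force: [1.1, -0.3, -1.2]
grip_width: 0.0136
gripper_force: 29.9
```

Call:
{"name": "apply_moves", "arguments": {"linear": [[-4.5,0,0],[-4.5,0,0],[-4.5,0,0],[-4.5,0,0],[-2.2,0,0]], "turn": [0,0,0,-5.5,-5.5]}}

```text
clock: 7.55
ee_pos: [0.5167, -0.1354, 0.25]
tcp_rot: [0.001, 0.708, 0.707, -0.001]
force: [0.6, 0.5, -1.0]
grip_width: 0.014
gripper_force: 29.9
```

Call:
{"name": "apply_moves", "arguments": {"linear": [[0,0,0],[0,0,0],[0,0,0],[0,0,0],[0,0,0]], "turn": [0,0,0,0,0]}}

```text
clock: 8.05
ee_pos: [0.5184, -0.1297, 0.2501]
tcp_rot: [0.0, 0.707, 0.707, 0.0]
force: [0.4, -0.1, -1.1]
grip_width: 0.0138
gripper_force: 29.9
```

Run:
```python
from h import *
np.set_printoptions(precision=4,suppress=True)
st=manip.get_state(); print(st['ee_pos'],heading(st)[0],st['clock'])
im=manip.get_image('wrist'); cv2.imwrite('pics/w2.png',im); c=cam('wrist',st); np.save('st2.npy',st,allow_pickle=True)
for t,z in [('carrier',0),('carrier_edge',.007),('stage',0),('cap_a',0)]:
    print(t,[(np.round(r['xy'],1).tolist(),round(r['confidence'],2),atz(c,r['xy'],z).round(4)) for r in manip.pinpoint('wrist',t)])
cv2.imwrite('pics/w2c.png',cv2.resize(im[0:220,100:400],None,fx=2.6,fy=2.6,interpolation=cv2.INTER_CUBIC))
```

```text
[ 0.5184 -0.1297  0.2501] 90.04252164207836 8.05
carrier [([252.2, 98.6], 0.67, array([ 0.5179, -0.0498,  0.    ]))]
carrier_edge [([245.1, 62.2], 0.59, array([ 0.5096, -0.0093,  0.007 ]))]
stage [([256.9, 138.7], 0.6, array([ 0.524 , -0.0985,  0.    ]))]
cap_a [([334.0, 111.7], 0.9, array([ 0.6195, -0.0654,  0.    ])), ([195.0, 204.8], 0.83, array([ 0.4413, -0.1865,  0.    ]))]
```

View pics/w2c.png

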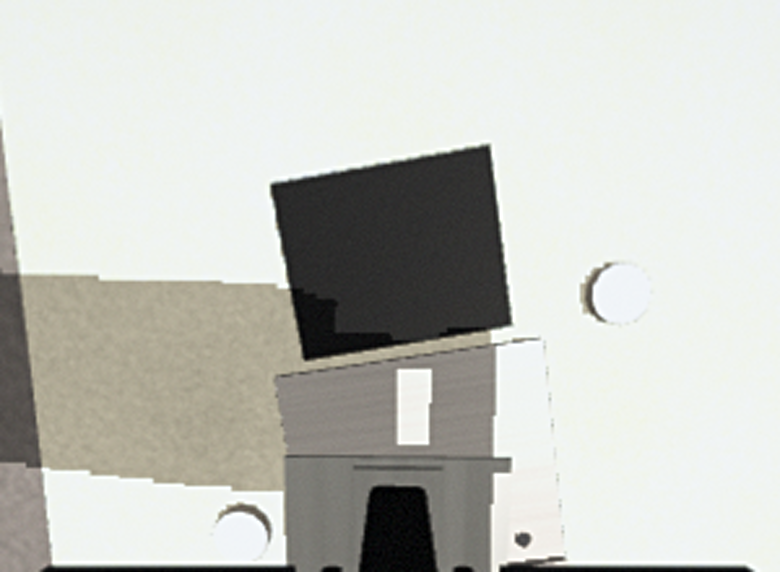

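The crop shows the carrier's back with corners (272,185), (490,145), (511,325) and (304,360). The stage's front edge runs from (277,377) to (544,339). The caps are at (618,293) and (242,532), and the blade's rear end is at row 458.

Run:
```python
from h import *
np.set_printoptions(precision=4,suppress=True)
st=np.load('st2.npy',allow_pickle=True).item(); c=cam('wrist',st)
g=lambda u,v,z: atz(c,(100+(u+.5)/2.6-.5,(v+.5)/2.6-.5),z)[:2]
TL,TR,BR,BL=[g(u,v,.012) for u,v in [(272,185),(490,145),(511,325),(304,360)]]
print(TL,TR,BR,BL,'w',np.linalg.norm(TR-TL),np.linalg.norm(BR-BL),'d',np.linalg.norm(TL-BL),np.linalg.norm(TR-BR))
L,Rr=g(277,377,.010),g(544,339,.010); print('stage',L,Rr,np.linalg.norm(Rr-L),'mid',(L+Rr)/2)
hd=lambda d:np.degrees(np.arctan2(d[1],d[0]))
e=(TL+TR)/2; print('far edge mid',e,'center',(TL+TR+BR+BL)/4)
cb=hd(((TL+TR)-(BL+BR))); print('carrier back heading',cb, hd(TR-TL)+90,'stage back heading',hd(Rr-L)+90)
n=np.array([np.cos(np.radians(hd(Rr-L)+90)),np.sin(np.radians(hd(Rr-L)+90))])
print('gaps',(BL-L)@n,(BR-L)@n)
# blade rear edge check, lifter: corners rear at crop row 458, cols 285..511
a,b=g(285,457,.2057),g(511,460,.2057); print('blade rear',a,b,np.linalg.norm(a-b)); m=(a+b)/2; T=heading(st)[1].T@(np.array([*m,.2057])-st['ee_pos']);print('in tool',T)
```

```text
[ 0.4621 -0.0194] [ 0.5593 -0.0028] [ 0.5716 -0.0806] [ 0.4742 -0.0969] w 0.09861356556773627 0.09882450515886404 d 0.07838014888333919 0.07875978060615353
stage [ 0.4608 -0.1051] [ 0.5877 -0.0871] 0.12821905412347004 mid [ 0.5243 -0.0961]
far edge mid [ 0.5107 -0.0111] center [ 0.5168 -0.0499]
carrier back heading 98.91449859102269 99.71095223381468 stage back heading 98.05567054729596
gaps 0.00629891316208468 0.008771114776856489
blade rear [ 0.4908 -0.1032] [ 0.5463 -0.1039] 0.05552690187115272
in tool [0.0262 0.0002 0.0444]
```

Call:
{"name": "apply_moves", "arguments": {"linear": [[3,-0.6,0],[4.8,-0.6,0],[4.8,-0.6,0],[4.8,-0.6,0],[4,0,0]], "turn": [0,0,0,0,0]}}

```text
clock: 8.8
ee_pos: [0.4933, 0.0861, 0.2505]
tcp_rot: [0.001, 0.707, 0.707, 0.0]
force: [0.7, -1.0, -1.4]
grip_width: 0.0138
gripper_force: 29.9
```

Call:
{"name": "apply_moves", "arguments": {"linear": [[1.9,0,0],[0,0,4],[0,0,4.5],[0,0,4.5],[0,0,2.3]], "turn": [-4.2,-4.2,0,0,0]}}

```text
clock: 9.3
ee_pos: [0.4926, 0.1011, 0.0935]
tcp_rot: [-0.001, 0.653, 0.757, -0.002]
force: [-0.3, 0.1, -1.0]
grip_width: 0.0136
gripper_force: 29.9
```

Call:
{"name": "apply_moves", "arguments": {"linear": [[0,0,0],[0,0,0],[0,0,0],[0,0,0],[0,0,0]], "turn": [0,0,0,0,0]}}

```text
clock: 9.8
ee_pos: [0.495, 0.1023, 0.0981]
tcp_rot: [0.001, 0.654, 0.757, 0.001]
force: [0.5, 0.3, -0.7]
grip_width: 0.0137
gripper_force: 29.9
```

Run:
```python
from h import *
np.set_printoptions(precision=4,suppress=True)
st=manip.get_state(); print(st['ee_pos'],heading(st)[0],st['clock'])
ims={n:manip.get_image(n) for n in('scene','side','wrist')}
for n,i in ims.items(): cv2.imwrite(f'pics/{n}3.png',i)
p=st['ee_pos']; out=[]
for n in ('scene','side'):
    u,v=proj(cam(n),[p[0],p[1]-.07,.03])[0]; u,v=int(u),int(v)
    out.append(cv2.resize(ims[n][v-42:v+42,u-50:u+50],(600 if n=='scene' else 200,504 if n=='scene' else 168),interpolation=cv2.INTER_CUBIC)); print(n,u,v)
    for t in('lifter','lifter_tip','lifter_grip'): print(n,t,[(np.round(r['xy'],1).tolist(),round(r['confidence'],2)) for r in manip.pinpoint(n,t)])
    m=heading(st)[1]
    for nm,l in [('origin',[0,0,.047]),('tip',[-.085,0,.047]),('grip',[0,0,-.008])]: print(nm,proj(cam(n),m@np.array(l)+p)[0])
cv2.imwrite('pics/s3c.png',out[0])
```

```text
[0.495  0.1023 0.0981] 98.36771384869112 9.8
scene 261 200
scene lifter [([287.6, 196.6], 0.92), ([411.9, 188.7], 0.91), ([413.6, 225.0], 0.88), ([347.5, 164.1], 0.86)]
scene lifter_tip [([396.5, 234.0], 0.79), ([383.6, 190.8], 0.69), ([260.1, 196.2], 0.62), ([373.5, 174.7], 0.59)]
scene lifter_grip [([416.0, 175.5], 0.83), ([419.5, 210.5], 0.81), ([350.1, 151.7], 0.73), ([291.8, 181.3], 0.72)]
origin [285.7402 194.7774]
tip [257.1905 198.3596]
grip [286.4429 180.2259]
side 271 194
side lifter [([324.4, 284.3], 0.86), ([221.1, 317.3], 0.8), ([275.6, 338.5], 0.77), ([268.5, 208.6], 0.57)]
side lifter_tip [([210.5, 293.3], 0.87), ([277.9, 311.7], 0.78), ([306.1, 305.3], 0.56), ([270.3, 187.4], 0.5), ([267.4, 170.7], 0.42)]
side lifter_grip [([325.8, 277.3], 0.91), ([218.9, 311.2], 0.73), ([275.9, 329.9], 0.59), ([270.1, 201.0], 0.55)]
origin [268.3462 207.5699]
tip [268.1564 187.3377]
grip [268.5987 197.2633]
```

View pics/s3c.png

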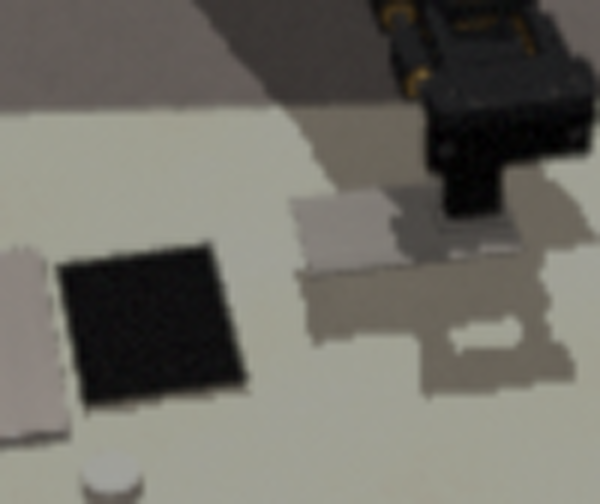

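The scene crop shows the blade held clear behind the carrier. Its front near corner is at (303,275), front far corner (290,200) and rear near corner (520,250). I'll fit the pitch and the offset in the grip.

Run:
```python
from h import *
from scipy.optimize import least_squares
np.set_printoptions(precision=4,suppress=True)
# fit pitch using scene3 corners
st=manip.get_state(); m=heading(st)[1]; p=st['ee_pos']; c=cam('scene')
obs=np.array([[211+303/6,158+275/6],[211+290/6,158+200/6],[211+520/6,158+250/6]])
def pts(q):
    dx,ph=q; P=np.array([[-.085,.028,.055],[-.085,-.028,.0525],[.020,.028,.055]])
    cc,s=np.cos(ph),np.sin(ph)
    X=np.c_[P[:,0]*cc+P[:,2]*s+dx,P[:,1],-P[:,0]*s+P[:,2]*cc-.008]   # ph>0: nose down
    return X@m.T+p
f=lambda q:(proj(c,pts(q))-obs).ravel()
print(obs,proj(c,pts([0,0])))
r=least_squares(f,[0,0],x_scale=[.01,.1]);print('dx,pitch deg',r.x[0],np.degrees(r.x[1]),r.fun)
im=cv2.imread('pics/wrist3.png')
```

```text
[[261.5    203.8333]
 [259.3333 191.3333]
 [297.6667 199.6667]] [[258.9462 204.8727]
 [255.4944 191.6247]
 [294.6524 200.2994]]
dx,pitch deg 0.009926304403380702 -0.647450453600735 [ 0.6457  0.3812 -0.7264 -0.3412  0.1058  0.2897]
```

Call:
{"name": "apply_moves", "arguments": {"linear": [[0,0,1.4],[0,0,1.4],[0,0,1.0],[0,0,0.7],[0,0,0.4]], "turn": [0,0,0,0,0]}}

```text
clock: 10.75
ee_pos: [0.4938, 0.1024, 0.047]
tcp_rot: [-0.001, 0.654, 0.757, -0.0]
force: [-0.1, -0.1, -1.7]
grip_width: 0.0136
gripper_force: 29.9
```

Call:
{"name": "apply_moves", "arguments": {"linear": [[0,0,0],[0,0,0],[-0.4,0,0],[-0.6,0,0],[-0.7,0,0]], "turn": [0,0,0,0,0]}}

```text
clock: 11.25
ee_pos: [0.497, 0.0848, 0.0482]
tcp_rot: [0.0, 0.654, 0.757, 0.0]
force: [0.6, -0.3, -2.2]
grip_width: 0.0136
gripper_force: 29.9
```

```bash
cat > pose.py <<'E'
from h import *
np.set_printoptions(precision=4,suppress=True)
n=np.array([-.1455,.989]); S=np.array([.5243,-.0961])
def rep():
    st=manip.get_state(); p=st['ee_pos']; h,m=heading(st)
    tip=m@np.array([-.078,0,.047])+p
    print('t',st['clock'],'tcp',p,'h',round(h,2),'tip X,lat,z mm',(-(tip[:2]-S)@n*1000).round(1),((tip[:2]-S)@np.array([n[1],-n[0]])*1000).round(1),(tip[2]*1000).round(1),'F',st['force'].round(1))
    return st
if __name__=='__main__': rep()
E
python3 pose.py
```

```text
t 11.25 tcp [0.497  0.0848 0.0482] h 98.37 tip X,lat,z mm -104.9 -0.7 1.2 F [ 0.6 -0.3 -2.2]
```

Call:
{"name": "apply_moves", "arguments": {"linear": [[-0.7,0,-0.08],[-0.7,0,0],[-0.6,0,0],[-0.5,0,0],[-0.4,0,0]], "turn": [0,0,0,0,0]}}

```text
clock: 11.75
ee_pos: [0.501, 0.0563, 0.0488]
tcp_rot: [0.0, 0.654, 0.757, -0.0]
force: [-1.2, -0.3, -1.0]
grip_width: 0.0135
gripper_force: 29.9
```

Call:
{"name": "apply_moves", "arguments": {"linear": [[-0.3,0,0],[0,0,0],[0,0,0],[0,0,0],[0,0,0]], "turn": [0,0,0,0,0]}}

```text
clock: 12.25
ee_pos: [0.5014, 0.0541, 0.0489]
tcp_rot: [0.0, 0.653, 0.757, 0.0]
force: [0.2, -0.6, -1.1]
grip_width: 0.0138
gripper_force: 29.9
```

Run:
```python
from pose import *
st=rep(); im=manip.get_image('scene'); rep()
u,v=proj(cam('scene'),[.51,-.03,.02])[0].astype(int); print(u,v)
cv2.imwrite('pics/s4c.png',cv2.resize(im[v-34:v+34,u-45:u+45],None,fx=8,fy=8,interpolation=cv2.INTER_CUBIC))
```

```text
t 12.25 tcp [0.5014 0.0541 0.0489] h 98.39 tip X,lat,z mm -73.9 -0.8 1.9 F [ 0.2 -0.6 -1.1]
t 12.3 tcp [0.5014 0.054  0.0488] h 98.39 tip X,lat,z mm -73.8 -0.8 1.8 F [ 0.  -0.3  0.3]
240 207
```

View pics/s4c.png

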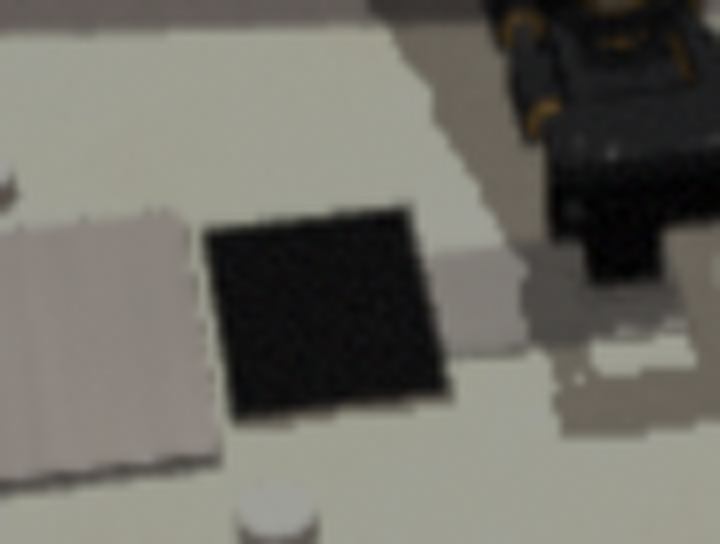

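Call:
{"name": "apply_moves", "arguments": {"linear": [[-0.1,0,0],[0,0,-0.3],[-0.05,0,-0.45],[-0.1,0,-0.45],[-0.1,0,-0.45]], "turn": [0,0,0,0,0]}}

```text
clock: 12.8
ee_pos: [0.502, 0.0503, 0.0659]
tcp_rot: [0.0, 0.654, 0.757, 0.0]
force: [0.1, -0.3, -1.5]
grip_width: 0.0137
gripper_force: 29.9
```

Call:
{"name": "apply_moves", "arguments": {"linear": [[-0.2,0,-0.4],[-0.25,0,-0.4],[-0.2,0,-0.3],[-0.3,0,-0.4],[0,0,0]], "turn": [0,0,0,0,0]}}

```text
clock: 13.3
ee_pos: [0.5036, 0.0412, 0.0809]
tcp_rot: [0.0, 0.654, 0.757, 0.0]
force: [-1.3, 3.3, 0.4]
grip_width: 0.0133
gripper_force: 29.9
```

Run:
```python
from pose import *
st=rep(); im=manip.get_image('scene'); rep()
c=cam('scene'); u,v=proj(c,[.51,-.03,.02])[0].astype(int); print(u,v)
cv2.imwrite('pics/s5c.png',cv2.resize(im[v-34:v+34,u-45:u+45],None,fx=8,fy=8,interpolation=cv2.INTER_CUBIC))
```

```text
t 13.3 tcp [0.5036 0.0412 0.0809] h 98.37 tip X,lat,z mm -60.9 -0.5 33.9 F [-1.3  3.3  0.4]
t 13.35 tcp [0.5034 0.0413 0.0807] h 98.38 tip X,lat,z mm -61.0 -0.6 33.6 F [-1.4  4.5 -0.2]
240 207
```

View pics/s5c.png

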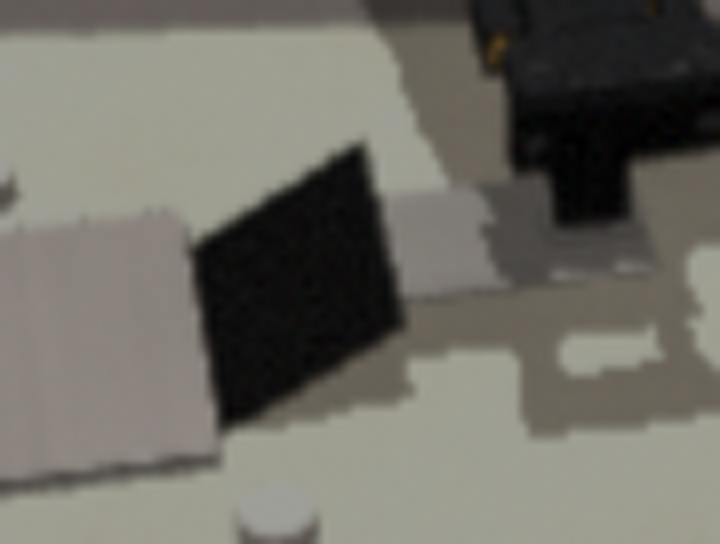

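The scene crop shows the carrier tilted about 30°, its lower edge standing against the stage front at (215,430) and the blade tip under its raised edge. I'm continuing along the arc.

Call:
{"name": "apply_moves", "arguments": {"linear": [[-0.25,0,-0.42],[-0.27,0,-0.42],[-0.28,0,-0.42],[-0.4,0,-0.42],[-0.45,0,-0.38]], "turn": [0,0,0,0,0]}}

```text
clock: 13.85
ee_pos: [0.5059, 0.024, 0.1014]
tcp_rot: [0.0, 0.654, 0.757, -0.0]
force: [-0.2, 1.6, -0.4]
grip_width: 0.0142
gripper_force: 29.9
```

Call:
{"name": "apply_moves", "arguments": {"linear": [[-0.5,0,-0.34],[-0.55,0,-0.3],[-0.55,0,-0.25],[-0.4,0,-0.15],[0,0,0]], "turn": [0,0,0,0,0]}}

```text
clock: 14.35
ee_pos: [0.5087, 0.0038, 0.1114]
tcp_rot: [0.0, 0.654, 0.756, -0.0]
force: [0.8, 0.3, -1.0]
grip_width: 0.0138
gripper_force: 29.9
```

Run:
```python
from pose import *
st=rep(); im=manip.get_image('scene'); im2=manip.get_image('side')
cv2.imwrite('pics/s6.png',im);cv2.imwrite('pics/d6.png',im2)
for n in('scene','side'):
  for t in('carrier','carrier_edge'): print(n,t,[(np.round(r['xy'],1).tolist(),round(r['confidence'],2)) for r in manip.pinpoint(n,t)])
  for r in manip.trace(n,'carrier'): print(np.round(r['box']),r['confidence'])
```

```text
t 14.35 tcp [0.5087 0.0038 0.1114] h 98.3 tip X,lat,z mm -23.1 -1.0 64.4 F [ 0.8  0.3 -1. ]
scene carrier [([225.5, 204.6], 0.84)]
scene carrier_edge [([225.9, 191.3], 0.85)]
[218. 187. 230. 227.] 0.59
side carrier [([268.3, 166.3], 0.65)]
side carrier_edge [([266.9, 164.9], 0.61)]
[256. 169. 284. 174.] 0.63
```

Call:
{"name": "apply_moves", "arguments": {"linear": [[-0.58,0,-0.13],[-0.58,0,-0.1],[-0.58,0,-0.08],[-0.5,0,-0.05],[-0.5,0,-0.05]], "turn": [0,0,0,0,0]}}

```text
clock: 15.25
ee_pos: [0.5127, -0.0229, 0.1155]
tcp_rot: [0.0, 0.654, 0.757, -0.0]
force: [0.2, -0.9, -1.9]
grip_width: 0.014
gripper_force: 29.9
```

Call:
{"name": "apply_moves", "arguments": {"linear": [[-0.5,0,-0.05],[-0.4,0,0],[-0.3,0,0],[0,0,0],[0,0,0]], "turn": [0,0,0,0,0]}}

```text
clock: 15.75
ee_pos: [0.5143, -0.034, 0.1159]
tcp_rot: [-0.0, 0.654, 0.757, -0.0]
force: [0.2, 0.7, -0.8]
grip_width: 0.0137
gripper_force: 29.9
```

Run:
```python
from pose import *
st=rep(); im=manip.get_image('scene'); cv2.imwrite('pics/s7.png',im)
for n in('scene','side'):
  if n=='side': manip.get_image('side')
  for r in manip.trace(n,'carrier'): print(n,np.round(r['box']),r['confidence'])
u,v=240,200
cv2.imwrite('pics/s7c.png',cv2.resize(im[v-34:v+34,u-50:u+40],None,fx=8,fy=8,interpolation=cv2.INTER_CUBIC))
```

```text
t 15.75 tcp [ 0.5143 -0.034   0.1159] h 98.38 tip X,lat,z mm 15.1 -0.8 68.9 F [ 0.2  0.7 -0.8]
scene [195. 202. 230. 232.] 0.88
side [258. 158. 284. 174.] 0.54
```

Call:
{"name": "apply_moves", "arguments": {"linear": [[1.5,0,0],[2,0,0],[2,0,0],[1.5,0,0],[0.5,0,0.5]], "turn": [0,0,0,0,0]}}

```text
clock: 16.45
ee_pos: [0.5033, 0.043, 0.1115]
tcp_rot: [0.0, 0.652, 0.758, 0.001]
force: [-0.6, 0.3, -2.6]
grip_width: 0.0138
gripper_force: 29.9
```

Call:
{"name": "apply_moves", "arguments": {"linear": [[0,0,1.3],[0,0,1.4],[0,0,1.3],[0,0,0.8],[0,0,0.4]], "turn": [0,0,0,0,0]}}

```text
clock: 16.95
ee_pos: [0.5029, 0.0397, 0.0576]
tcp_rot: [-0.001, 0.654, 0.757, -0.0]
force: [-0.3, 0.2, -0.3]
grip_width: 0.0138
gripper_force: 29.9
```

Run:
```python
from pose import *
st=rep(); im=manip.get_image('scene'); cv2.imwrite('pics/s8.png',im)
for t in('carrier','carrier_edge'): print(t,[(np.round(r['xy'],1).tolist(),round(r['confidence'],2)) for r in manip.pinpoint('scene',t)])
for r in manip.trace('scene','carrier'): print(np.round(r['box']),r['confidence'])
u,v=230,207; c=cam('scene')
w=lambda X,l,z: [*(S-n*X+np.array([n[1],-n[0]])*l),z]
for X in (-10,0,110): print(X,proj(c,[w(X,l,.01) for l in(-.065,.065)]) if 0 else proj(c,[w(X/1000,l,.01) for l in(-.065,.065)]))
cv2.imwrite('pics/s8c.png',cv2.resize(im[v-34:v+34,u-55:u+35],None,fx=8,fy=8,interpolation=cv2.INTER_CUBIC))
rep()
```

```text
t 16.95 tcp [0.5029 0.0397 0.0576] h 98.34 tip X,lat,z mm -59.5 -1.6 10.5 F [-0.3  0.2 -0.3]
carrier [([209.2, 209.1], 0.83)]
carrier_edge [([197.7, 210.6], 0.57)]
[256. 273. 307. 281.] 0.71
[198. 205. 228. 228.] 0.6
-10 [[219.3347 198.8018]
 [224.6199 228.9336]]
0 [[216.0596 199.2097]
 [221.0966 229.4059]]
110 [[179.6019 203.7508]
 [181.8381 234.6651]]
t 17.15 tcp [0.5037 0.0401 0.0592] h 98.37 tip X,lat,z mm -59.7 -0.5 12.2 F [-0.  -0.3 -1.9]
```

View pics/s8c.png

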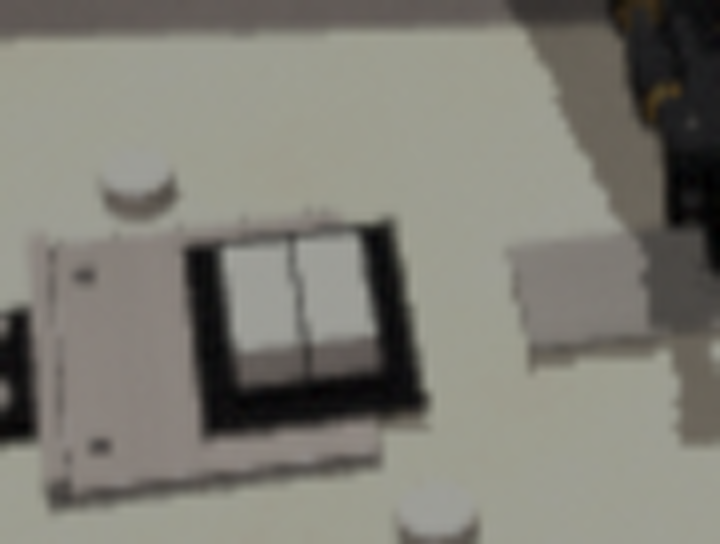

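The crop shows the carrier lying face up on the stage with both glass slides showing. Its rear edge, from (392,218) to (427,408), overhangs the stage front by about 2 cm. I'm pushing that edge onto the stage with the blade's front edge.

Call:
{"name": "apply_moves", "arguments": {"linear": [[-0.8,0,0.03],[-1.0,0,0],[-0.9,0,0],[-0.7,0,0],[-0.5,0,0]], "turn": [0,0,0,0,0]}}

```text
clock: 17.65
ee_pos: [0.5093, 0.0003, 0.0587]
tcp_rot: [0.0, 0.654, 0.756, -0.0]
force: [0.5, -0.1, -0.7]
grip_width: 0.014
gripper_force: 29.9
```

Call:
{"name": "apply_moves", "arguments": {"linear": [[-0.5,0,0],[-0.5,0,0],[-0.5,0,0],[-0.5,0,0],[-0.5,0,0]], "turn": [0,0,0,0,0]}}

```text
clock: 18.15
ee_pos: [0.5129, -0.0235, 0.0587]
tcp_rot: [0.0, 0.654, 0.757, 0.0]
force: [-1.1, 2.0, 0.5]
grip_width: 0.0138
gripper_force: 29.9
```

Call:
{"name": "apply_moves", "arguments": {"linear": [[-0.4,0,0],[-0.3,0,0],[-0.1,0,0],[0,0,0],[0,0,0]], "turn": [0,0,0,0,0]}}

```text
clock: 18.65
ee_pos: [0.5138, -0.0313, 0.0585]
tcp_rot: [0.0, 0.654, 0.757, -0.0]
force: [0.5, 0.5, -1.4]
grip_width: 0.0137
gripper_force: 29.9
```

Run:
```python
from pose import *
st=rep(); im=manip.get_image('scene'); cv2.imwrite('pics/s9.png',im)
for r in manip.trace('scene','carrier'): print(np.round(r['box']),r['confidence'])
```

```text
t 18.65 tcp [ 0.5138 -0.0313  0.0585] h 98.37 tip X,lat,z mm 12.4 -1.0 11.6 F [ 0.5  0.5 -1.4]
[187. 204. 218. 232.] 0.73
```

Call:
{"name": "apply_moves", "arguments": {"linear": [[0.8,0,0],[2,0,0],[3,0,0],[3,0,0],[1.8,0,0]], "turn": [0,0,0,0,0]}}

```text
clock: 19.25
ee_pos: [0.4978, 0.0769, 0.0589]
tcp_rot: [-0.0, 0.653, 0.758, 0.0]
force: [0.7, 0.7, -1.6]
grip_width: 0.0138
gripper_force: 29.9
```

Call:
{"name": "apply_moves", "arguments": {"linear": [[0.4,0,0],[0,0,0.4],[0,0,0.4],[0,0,0.2],[0,0,0.1]], "turn": [0,0,0,0,0]}}

```text
clock: 19.75
ee_pos: [0.4979, 0.0768, 0.0472]
tcp_rot: [-0.0, 0.654, 0.756, -0.0]
force: [0.1, 1.0, -1.4]
grip_width: 0.0139
gripper_force: 29.9
```

Call:
{"name": "apply_moves", "arguments": {"linear": [[0,0,0.06],[0,0,0],[0,0,0],[0,0,0],[0,0,0]], "turn": [0,0,0,0,0]}}

```text
clock: 20.25
ee_pos: [0.498, 0.0777, 0.0471]
tcp_rot: [0.0, 0.654, 0.757, 0.0]
force: [0.3, -0.1, -1.3]
grip_width: 0.0138
gripper_force: 29.9
```

```bash
python3 pose.py
```

```text
t 20.25 tcp [0.498  0.0777 0.0471] h 98.38 tip X,lat,z mm -97.7 -0.7 0.1 F [ 0.3 -0.1 -1.3]
```

Call:
{"name": "apply_moves", "arguments": {"linear": [[0,0,0.04],[0,0,0],[0,0,0],[0,0,0],[0,0,0]], "turn": [0,0,0,0,0]}}

```text
clock: 20.75
ee_pos: [0.498, 0.0777, 0.0468]
tcp_rot: [0.0, 0.654, 0.757, 0.0]
force: [-1.4, -1.0, 2.2]
grip_width: 0.0138
gripper_force: 29.9
```

Call:
{"name": "apply_moves", "arguments": {"linear": [[0,0,0],[0,0,0],[0,0,0],[0,0,0],[0,0,0]], "turn": [0,0,0,0,0], "fingers": 0.7}}

```text
clock: 21.25
ee_pos: [0.4979, 0.0777, 0.0466]
tcp_rot: [0.0, 0.654, 0.757, 0.0]
force: [0.3, 0.1, -0.3]
grip_width: 0.0462
gripper_force: 0.0
```

Call:
{"name": "apply_moves", "arguments": {"linear": [[0,0,0],[0,0,0],[0,0,0],[0,0,0],[0,0,0]], "turn": [0,0,0,0,0]}}

```text
clock: 21.75
ee_pos: [0.4979, 0.0777, 0.0467]
tcp_rot: [0.0, 0.654, 0.757, -0.0]
force: [0.1, -0.4, -0.1]
grip_width: 0.061
gripper_force: 0.0
```

Call:
{"name": "apply_moves", "arguments": {"linear": [[0,0,-1],[0,0,-3],[0,0,-4],[0,0,-4],[0,0,-4]], "turn": [0,0,0,0,0]}}

```text
clock: 22.25
ee_pos: [0.4976, 0.078, 0.209]
tcp_rot: [0.0, 0.653, 0.757, 0.0]
force: [0.8, -0.3, -0.0]
grip_width: 0.0614
gripper_force: 0.0
```

Call:
{"name": "apply_moves", "arguments": {"linear": [[-3,0,-3],[-4.5,0,0],[-4.5,0,0],[-4.5,0,0],[-3,0,0]], "turn": [0,0,0,0,0]}}

```text
clock: 22.75
ee_pos: [0.5261, -0.1188, 0.2374]
tcp_rot: [0.001, 0.655, 0.756, -0.0]
force: [-0.0, 0.1, 0.7]
grip_width: 0.0609
gripper_force: 0.0
```

Call:
{"name": "apply_moves", "arguments": {"linear": [[0,0,0],[0,0,0],[0,0,0],[0,0,0],[0,0,0]], "turn": [0,0,0,0,0]}}

```text
clock: 23.25
ee_pos: [0.5263, -0.1142, 0.2369]
tcp_rot: [0.0, 0.653, 0.757, -0.0]
force: [0.4, 0.1, -0.3]
grip_width: 0.0611
gripper_force: 0.0
```

Run:
```python
from pose import *
st=rep(); print(st['grip_width'],st['gripper_force'])
im=manip.get_image('wrist'); cv2.imwrite('pics/w10.png',im); c=cam('wrist',st)
for t,z in [('carrier',.022),('carrier_edge',.015),('stage',0),('lifter',0),('lifter_tip',0)]:
    print(t,[(np.round(r['xy']).tolist(),round(r['confidence'],2),atz(c,r['xy'],z).round(4)) for r in manip.pinpoint('wrist',t)])
im2=manip.get_image('scene')
a=cv2.resize(im,(400,300)); b=cv2.resize(im2[165:240,170:310],(720,386))[:,:,:]
b=cv2.resize(im2[170:236,172:300],(760,392),interpolation=cv2.INTER_CUBIC); z=np.zeros((592,760,3),np.uint8); z[:392]=b; z[392:,:267]=cv2.resize(im,(267,200)); cv2.imwrite('pics/fin.png',z)
```

```text
t 23.25 tcp [ 0.5263 -0.1142  0.2369] h 98.47 tip X,lat,z mm 96.2 -0.5 189.9 F [ 0.4  0.1 -0.3]
0.06112002115900403 0.0
carrier [([249.0, 195.0], 0.83, array([ 0.5274, -0.1476,  0.022 ]))]
carrier_edge [([254.0, 226.0], 0.74, array([ 0.539 , -0.1889,  0.015 ]))]
stage [([255.0, 149.0], 0.87, array([ 0.5262, -0.0947,  0.    ]))]
lifter []
lifter_tip [([253.0, 65.0], 0.95, array([0.5097, 0.0011, 0.    ]))]
```

View pics/fin.png

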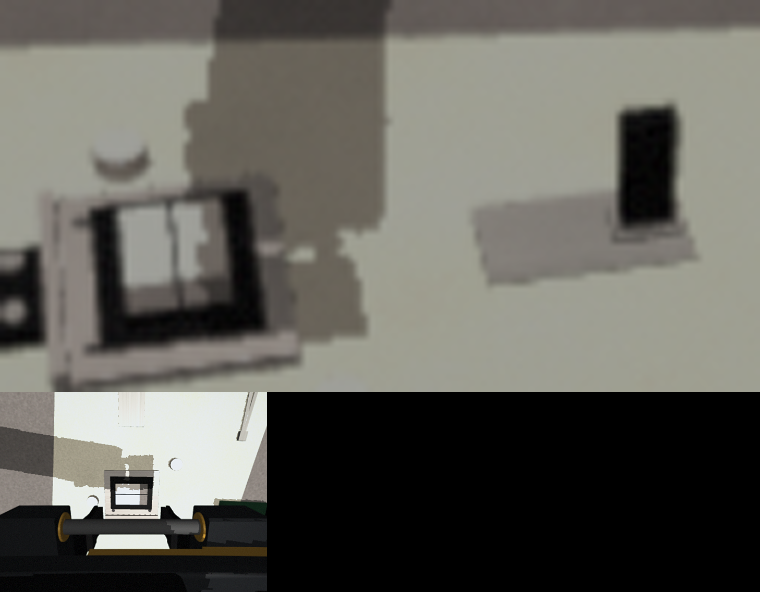

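The final view shows the carrier face up and wholly on the stage, its centre about 51 mm behind the front edge. The lifter stands flat on the bench, released and clear, and both caps are in place.

```bash
python3 -c "
from rig import manip
print(manip.finish_job())"
```

```text
the job is handed in; nothing more can be done
None
```

I handed the job in at about 24 s: the carrier is face up and flat on the stage, and the lifter is flat on the bench, released and clear of it; the judging result was not returned.

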